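# Press the caps home along the curved tube rack

### The arm

A 6-joint arm with a two-finger parallel gripper is mounted at the origin on the work surface. World frame = base frame: x ahead of the robot, y to its left, z up, the work surface at z = 0. Lengths are in mm, angles in rad, forces in N, time in s.
With the tool pointing down it reaches from about 350 to 975 mm from the base axis. Payload 17.4 kg.
Tool frame: the origin (TCP) lies at the centre of the arm's flange, where the gripper is bolted on; the fingertips stand 173 mm ahead of it and the grasp point (between the pads) lies 155 mm ahead of it (manip.tcp_to_grasp is the distance from the TCP to the grasp point, in mm); z points along the fingers, y is the direction in which the jaws open and shut (so a half turn about z gives the same grasp; the last joint's range is limited). The gripper opens to 85 mm and grips with 20 to 120 N. Pads are 22 mm wide; open, the fingers measure 114 mm over their backs; the gripper's body (76 mm by 85 mm) begins 54 mm behind the grasp point. The pads swing forward as they close: fully open they stand 13 mm farther back than shut.
Start: joints at [-1.139, 0.116, 1.442, -0, 1.584, -0.038], TCP at [305.571, -601.881, 404.703] pointing down, gripper open.
Joint ranges: [-2.83, 2.83], [-0.83, 2.19], [0.07, 2.5], [-1.14, 4.28], [0.01, 3], [-2.97, 2.97]. Speed limits (rad/s): [1.89, 1.89, 2.22, 3.14, 3.14, 3.14].

### API

Orientations are given as a unit quaternion [w, x, y, z].
In Python, from plant import manip gives the robot as it stands. The module is installed in compiled form; this text tells all that it offers. Calls block until the motion is done:
- manip.goto(position, orientation): joint-space move of the TCP to a pose.
- manip.movel(position, frame=None, v=150): straight line of the TCP; frame=None keeps the orientation; v is the mean speed in mm/s.
- manip.move_joints(angles): joint-space move.
- manip.gripper_open() and manip.grasp(grasp_force=None): open the fingers fully, or close them until they stop; grasp_force is the grip in N (None keeps the last).
- manip.wait(seconds).
- manip.solve_ik(position, orientation): joint angles nearest the present ones, or None.
- manip.observe(): the state.
- manip.get_image(name): name is "side" or "top"; returns a dict with "frame" (480x640x3 uint8, red, green, blue), "fov_y" (degrees; the focal length in pixels is half the picture's height over the tangent of half this angle, whatever the lens; pixels are square), "cx", "cy" (the principal point, pixels), "R" (3x3) and "t" (3): a world point X has camera coordinates R X + t. Camera axes: x right, y down, z forward; pixel columns grow to the right and rows downward; lengths in mm; the calibration is good to about 2 mm. A picture is of the moment at which its call begins. There is no depth.
A pose or a line that the arm cannot do raises manip.PlanningError and nothing moves.
- manip.job_done(): hands the job in, once; it reports no verdict.
Trained networks look in a picture, given as the dict that the camera call returned (one of the last four; its "shot" number tells which), for a name from the list of things; names that differ only in an ending like _2 or _b are one class to them, and where a whole thing is asked for, a point or a joint stands for the part that bears it (a point fixed in the world has none). Each returns a list of dicts, best first, with "conf" (0 to 1); they miss things now and then, are a little off and sometimes report something else, mostly with a low value. They report only what shows in the picture. A call takes as long as a camera call.
- manip.find_in(picture, target): "point" ([column, row] in pixels, amid what is visible of it).
- manip.silhouettes(picture, target): "mask" (480x640 bool, what is visible of it) and "point" ([column, row] in pixels, amid what is visible of it).
The state is a dict: "time_s": time; "joints": joint angles; "joint_velocities": joint speeds; "effort": joint torques, N m; "ee_pos": TCP position; "tool_rot": TCP orientation; "wrist_force": force on the tool from outside, world axes, zero at the start; "torque": the same for the moment, N m; "width": finger opening in mm.
Only numpy, scipy, OpenCV 4.12 (cv2) and the standard library are available. Lean on these libraries where they do the work, as an engineer would, in place of code of your own. Each camera call takes 0.05 s, during which the arm holds its last target.

### The job

Follow the curved tube rack's row with your fingertips, starting at the cap next to the square post, gently pressing each of the five caps fully home in turn, one after another, to the far end of the row. Touch only: do not pull a cap up, lift a rack or shove it about. Leave the caps of the straight rack as they are, leave the jar, pen and pot where they stand, and finish with the hand clear.

Things in the scene. Friction and masses are not known exactly. Their poses are not given: they have to be found in the camera images.
- arc_rack: Loose aluminium tube rack (0.9 kg) whose row is CURVED: six places 38 mm apart on an arc of 130 mm radius (about 232 mm over all, 36 mm wide, deck top 60 mm above the table). A square post stands on the place at one end, five capped tubes on the other five. Origin: on the table under the middle of the rack; z up; the arc bulges to +x, and the post is at the -y end.
- post_top (a point): Centre of the top of the square post (22 x 22 mm, 20 mm tall, aluminium) that marks the first end of the curved row; 80 mm above the table, lower than the caps.
- cap1_top (a point): Centre of the flat top of round cap 1 of the curved rack (blue plastic, 18 mm diameter, 23 mm tall), counted from the square post (next to the post). 90 to 93 mm above the table at the start, 85 mm when fully home.
- cap1 (a joint): How far cap 1 is down on its tube, m: 0 to 0.003 at the start (5 to 8 mm proud), 0.008 fully home against a hard stop. Friction holds it: about 4 N from above moves it, and it stays where it is left; pulled up it reads below 0.
- cap2_top (a point): Centre of the flat top of round cap 2 of the curved rack (blue plastic, 18 mm diameter, 23 mm tall), counted from the square post. 90 to 93 mm above the table at the start, 85 mm when fully home.
- cap2 (a joint): How far cap 2 is down on its tube, m: 0 to 0.003 at the start (5 to 8 mm proud), 0.008 fully home against a hard stop. Friction holds it: about 4 N from above moves it, and it stays where it is left; pulled up it reads below 0.
- cap3_top (a point): Centre of the flat top of round cap 3 of the curved rack (blue plastic, 18 mm diameter, 23 mm tall), counted from the square post. 90 to 93 mm above the table at the start, 85 mm when fully home.
- cap3 (a joint): How far cap 3 is down on its tube, m: 0 to 0.003 at the start (5 to 8 mm proud), 0.008 fully home against a hard stop. Friction holds it: about 4 N from above moves it, and it stays where it is left; pulled up it reads below 0.
- cap4_top (a point): Centre of the flat top of round cap 4 of the curved rack (blue plastic, 18 mm diameter, 23 mm tall), counted from the square post. 90 to 93 mm above the table at the start, 85 mm when fully home.
- cap4 (a joint): How far cap 4 is down on its tube, m: 0 to 0.003 at the start (5 to 8 mm proud), 0.008 fully home against a hard stop. Friction holds it: about 4 N from above moves it, and it stays where it is left; pulled up it reads below 0.
- cap5_top (a point): Centre of the flat top of round cap 5 of the curved rack (blue plastic, 18 mm diameter, 23 mm tall), counted from the square post (the far end of the row). 90 to 93 mm above the table at the start, 85 mm when fully home.
- cap5 (a joint): How far cap 5 is down on its tube, m: 0 to 0.003 at the start (5 to 8 mm proud), 0.008 fully home against a hard stop. Friction holds it: about 4 N from above moves it, and it stays where it is left; pulled up it reads below 0.
- straight_rack: Loose aluminium rack (0.9 kg) whose row is STRAIGHT, 165 x 36 mm, with four tubes 40 mm apart and the same kind of caps, tops 93 mm above the table. Origin: on the table under its centre; the row runs along its y. Its caps stay as they are.
- spare1 (a joint): Cap 1 of the straight rack, as for the others: 0 at the start and to be left there.
- spare2 (a joint): Cap 2 of the straight rack, as for the others: 0 at the start and to be left there.
- spare3 (a joint): Cap 3 of the straight rack, as for the others: 0 at the start and to be left there.
- spare4 (a joint): Cap 4 of the straight rack, as for the others: 0 at the start and to be left there.
- jar: Loose amber screw-top jar, 44 mm diameter, 65 mm tall, between the racks; origin under its centre. Not part of the work.
- marker: Loose marker pen lying on the table, 128 mm long (its x), 14 mm thick, beyond the racks; origin on the table under its middle. Not part of the work.
- pot: Loose specimen pot with lid, 58 mm diameter, 57 mm tall, beyond the racks; origin under its centre. Not part of the work.

How it is judged (in metres and radians):
On the way, in this order (a step that is already met when the one before it is completed fails the run):
1. cap 1, counted from the post, is pressed home (value of joint cap1 above 0.0065 m), for 0.1 s.
2. cap 2, counted from the post, is pressed home (value of joint cap2 above 0.0065 m), for 0.1 s.
3. cap 3, counted from the post, is pressed home (value of joint cap3 above 0.0065 m), for 0.1 s.
4. cap 4, counted from the post, is pressed home (value of joint cap4 above 0.0065 m), for 0.1 s.
5. cap 5, counted from the post, is pressed home (value of joint cap5 above 0.0065 m), for 0.1 s.
At the end, for the whole second after the job is handed in: All five caps of the curved rack are within 1.5 mm of fully home; that rack stands upright, at rest and within 25 mm of where it was; the straight rack is within 20 mm of its place with every cap within 3 mm of its start; jar, marker and pot are within 30 mm of theirs (value of joint each of cap1, cap2, cap3, cap4, cap5 above 0.0065 m and value of joint spare1 between -0.003 and 0.003 m and value of joint spare2 between -0.003 and 0.003 m and value of joint spare3 between -0.003 and 0.003 m and value of joint spare4 between -0.003 and 0.003 m and distance of arc_rack from where it was at the start of the episode below 0.025 m and angle between arc_rack's own z axis and vertical below 0.05 rad and linear speed of arc_rack below 0.02 m/s and distance of straight_rack from where it was at the start of the episode below 0.02 m and distance of each of jar, marker, pot from where it was at the start of the episode below 0.03 m); the robot touches nothing.
It fails at once if a cap of the curved rack is pulled up more than 4 mm, or a rack is lifted more than 10 mm or tipped more than 0.2 rad (value of joint any of cap1, cap2, cap3, cap4, cap5 below -0.004 m or height (world z) of any of arc_rack, straight_rack above 0.01 m or angle between any of arc_rack, straight_rack's own z axis and vertical above 0.2 rad).
It fails at once if the curved rack is shoved more than 25 mm or the straight rack more than 20 mm (distance of arc_rack from where it was at the start of the episode above 0.025 m or distance of straight_rack from where it was at the start of the episode above 0.02 m).
It fails at once if a cap of the straight rack is moved more than 3 mm on its tube (not (value of joint spare1 between -0.003 and 0.003 m and value of joint spare2 between -0.003 and 0.003 m and value of joint spare3 between -0.003 and 0.003 m and value of joint spare4 between -0.003 and 0.003 m)).
It fails at once if the fingers press the curved rack or its caps with more than 40 N (not gently) (contact force between the fingers and arc_rack above 40 N).
It fails at once if jar, marker or pot is moved more than 30 mm (distance of any of jar, marker, pot from where it was at the start of the episode above 0.03 m).
It also fails if it takes over 54 s, if anything falls off the work surface, if the arm or the gripper's body presses on something with over 40 N, if the wrist force passes 120 N, or if a joint passes its speed limit or range.

## Working session

There is one attempt and no reset: what is moved stays moved. The work goes in short steps, each a Python script; the robot and the scene stay as the last script left them, time stands still between calls to the robot, and variables do not carry over. Pictures are saved under pics/ and viewed, and the job is handed in when it is done.

```bash
mkdir -p pics; ls
python3 - <<'E'
from plant import manip
import cv2,pickle
D={}
for n in("top","side"):
    p=manip.get_image(n); D[n]=p
    cv2.imwrite(f"pics/{n}0.png",p["frame"][:,:,::-1])
    print(n,p["fov_y"],p["cx"],p["cy"],p["R"],p["t"])
    for t in("arc_rack","post_top","cap1_top","straight_rack","jar"):
        print(t,[( [round(float(x)) for x in d["point"]],round(d["conf"],2)) for d in manip.find_in(p,t)])
pickle.dump(D,open("d0.pkl","wb"))
o=manip.observe();print(o["time_s"],o["tool_rot"],o["wrist_force"],o["width"])
E
```

```text
pics
top 43.208618138154215 323.89951703313545 243.06332544466864 [[ 0.00279589 -0.99997553  0.00641226]
 [-0.99412741 -0.0034731  -0.10816018]
 [ 0.10817981 -0.0060722  -0.9941128 ]] [ -32.74561665  601.50753043 1221.15433213]
arc_rack [([202, 288], 0.76), ([431, 283], 0.31)]
post_top [([202, 289], 0.67)]
cap1_top []
straight_rack [([424, 272], 0.66), ([182, 244], 0.45), ([200, 291], 0.31)]
jar [([307, 300], 0.89), ([204, 315], 0.65), ([428, 284], 0.58)]
side 50.443127297151754 322.92586018599354 241.17600964128692 [[-9.94702081e-01 -1.02798105e-01  5.65635807e-04]
 [-6.70912432e-02  6.45004316e-01 -7.61228085e-01]
 [ 7.78879670e-02 -7.57233109e-01 -6.48483988e-01]] [ 599.22989678  118.75634953 1027.8854058 ]
arc_rack [([364, 359], 0.66), ([399, 336], 0.55)]
post_top [([366, 355], 0.95), ([331, 336], 0.44)]
cap1_top [([397, 335], 0.73), ([378, 332], 0.38), ([332, 338], 0.29)]
straight_rack [([359, 202], 0.94)]
jar [([379, 270], 0.64)]
0.6 [-9.43183950e-06  9.72535070e-01  2.32756392e-01  1.75050171e-05] [-0.02307646 -0.234532   -0.23264633] 85.40495705183561
```

View pics/top0.png

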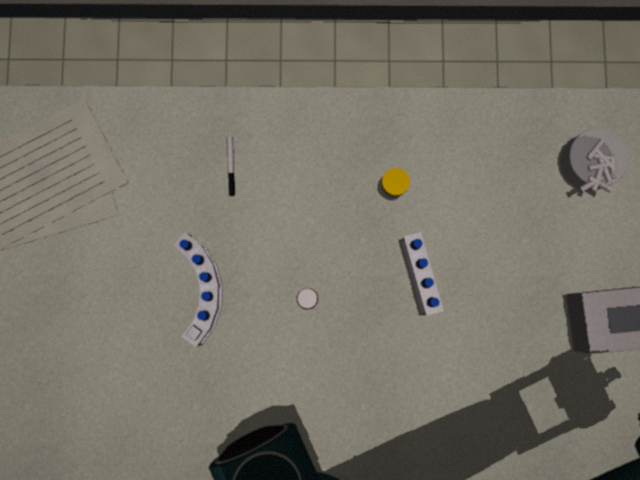

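View pics/side0.png

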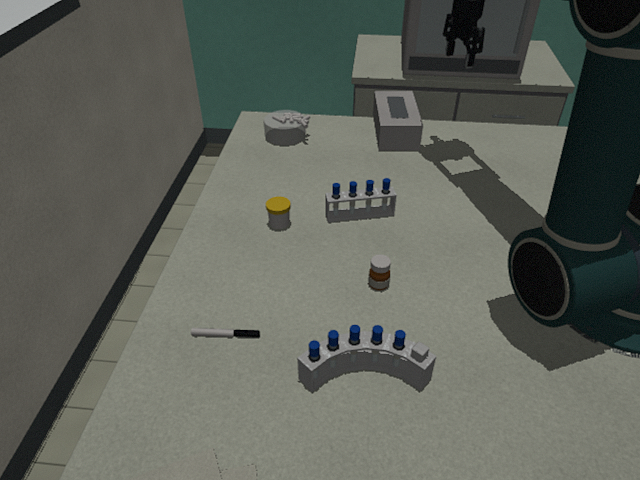

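```bash
cat > fit.py <<'E'
import cv2,pickle,numpy as np
from scipy.optimize import least_squares
D=pickle.load(open("d0.pkl","rb"))
def proj(p,X):
    c=np.asarray(X)@np.array(p["R"]).T+np.array(p["t"]); f=240/np.tan(np.radians(p["fov_y"]/2))
    return np.c_[p["cx"]+f*c[:,0]/c[:,2],p["cy"]+f*c[:,1]/c[:,2]]
init={"top":[(203,315),(207,296),(205,277),(197,259),(185,244)],"side":[(399,338),(377,335),(355,333),(333,338),(314,349)]}
post={"top":(194,334),"side":(421,350)}
obs={}
for n in D:
    fr=D[n]["frame"].astype(int); m=((fr[:,:,2]-fr[:,:,0]>40)&(fr[:,:,2]-fr[:,:,1]>20)).astype(np.uint8)
    k,_,st,ce=cv2.connectedComponentsWithStats(m)
    obs[n]=[]
    for q in init[n]:
        i=1+np.argmin(np.linalg.norm(ce[1:]-q,axis=1)); obs[n].append(ce[i]); print(n,q,ce[i].round(1),st[i])
def caps(v,z):
    a=v[2]+(np.arange(6))*38/130
    return np.c_[v[0]+130*np.cos(a),v[1]+130*np.sin(a),np.full(6,z)]
def res(v):
    r=[]
    for n in D:
        r.append((proj(D[n],caps(v,82 if n=="side" else 88)[1:])-obs[n]).ravel())
    return np.concatenate(r)
best=min((least_squares(res,[500,200,a]) for a in np.arange(-3,3,.5)),key=lambda s:s.cost)
print(best.x,best.cost); print(res(best.x).reshape(-1,2).round(1))
C=caps(best.x,85);print(C.round(1))
# per-cap free triangulation
for i in range(5):
    s=least_squares(lambda X:np.concatenate([(proj(D[n],[X])[0]-obs[n][i]) for n in D]),C[i+1]);print(i+1,s.x.round(1))
for n in D: print(n,proj(D[n],caps(best.x,80)[:1]))
np.save("caps.npy",C)
np.save("fitv.npy",best.x)
E
python3 fit.py
```

```text
top (203, 315) [201.8 315.1] [197 311  10   9  70]
top (207, 296) [205.7 295.8] [201 292  10   9  70]
top (205, 277) [203.6 276.3] [199 272  10   9  68]
top (197, 259) [196.3 258.6] [192 255  10   9  66]
top (185, 244) [184.  243.9] [180 240   9   9  67]
side (399, 338) [399.5 336.8] [395 330  11  16 119]
side (377, 335) [377.1 332.3] [373 325  10  16 120]
side (355, 333) [354.5 331.6] [350 325  10  15 114]
side (333, 338) [332.9 337.1] [328 330  11  16 122]
side (314, 349) [313.7 347.6] [309 341  11  16 124]
[494.70416195 330.9478444    4.09641912] 1.3117829602279112
[[-0.3  0.1]
 [-0.3  0.2]
 [ 0.   0.5]
 [ 0.1  0.4]
 [ 0.4  0.5]
 [-0.7 -0.1]
 [-0.5 -0.5]
 [-0.4  0.4]
 [-0.1  0.2]
 [ 0.3 -0.1]]
[[419.6 224.8  85. ]
 [453.4 207.7  85. ]
 [490.6 201.   85. ]
 [528.2 205.3  85. ]
 [563.  220.3  85. ]
 [592.  244.7  85. ]]
1 [452.7 208.2  82.4]
2 [490.3 201.7  81.6]
3 [528.4 206.2  84.2]
4 [563.4 221.4  84. ]
5 [592.7 246.4  84.1]
top [[193.10105745 332.48335675]]
side [[419.42404317 347.36195774]]
```

Run:
```python
from plant import manip
import numpy as np,cv2
from scipy.spatial.transform import Rotation as Ro
C=np.load("caps.npy");v=np.load("fitv.npy")
manip.grasp(20)
a=v[2]+3*38/130
c=[]
for s in(0,np.pi):
    y=np.array([np.cos(a+s),np.sin(a+s),0]);z=np.array([0,0,-1.]);x=np.cross(y,z)
    q=Ro.from_matrix(np.c_[x,y,z]).as_quat()[[3,0,1,2]]
    j=manip.solve_ik([C[1,0],C[1,1],300],q); print(j)
    if j is not None:c.append((abs(j[5]),q))
q=min(c,key=lambda t:t[0])[1];np.save("q.npy",q)
manip.goto([C[1,0],C[1,1],360],q)
manip.movel([C[1,0],C[1,1],295],v=80)
o=manip.observe();print(o["time_s"],o["ee_pos"],o["wrist_force"],o["width"])
for n in("top","side"):
    cv2.imwrite(f"pics/{n}1.png",cv2.resize(manip.get_image(n)["frame"][180:400,120:460,::-1],None,fx=2.2,fy=2.2))
```

```text
[ 3.78436950e-01 -2.28970716e-01  1.94282023e+00 -4.44089210e-16
  1.42774314e+00  1.68828006e+00]
[ 3.78436950e-01 -2.28970716e-01  1.94282023e+00 -4.44089210e-16
  1.42774314e+00 -1.45331259e+00]
5.2333 [453.48825202 207.74634075 295.52769905] [0.34268242 0.46752171 0.52185652] 0.001222540357033951
```

View pics/top1.png

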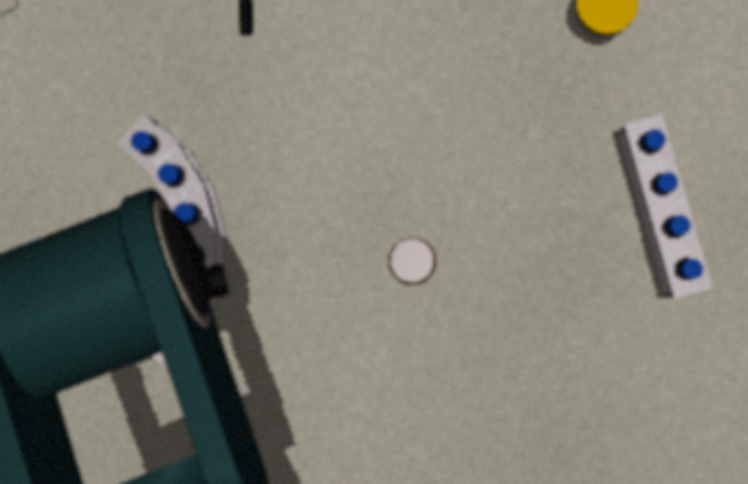

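View pics/side1.png

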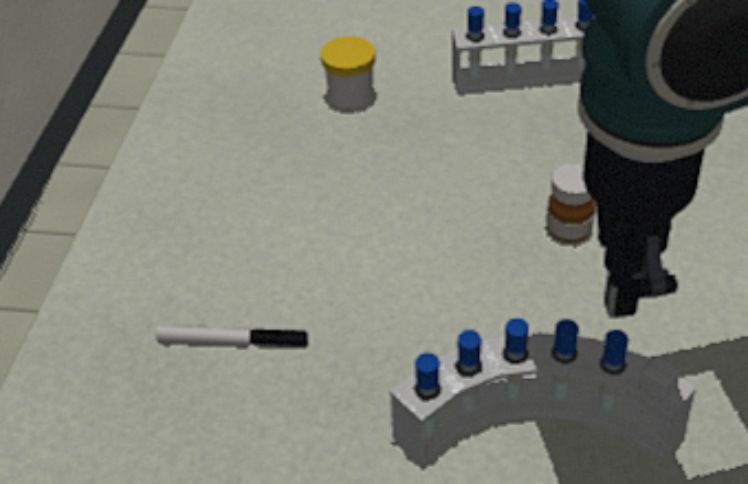

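The closed fingertips (about (620,310) in the side crop) hang right above cap 1 (about (615,340)), and everything else is undisturbed. Next I press cap 1 in small, force-checked steps.

```bash
cat > press.py <<'E'
from plant import manip
import numpy as np
C=np.load("caps.npy");q=np.load("q.npy")
def press(i,stop=13,verbose=True):
    x,y=C[i][:2]
    p=manip.observe()["ee_pos"]
    if np.hypot(p[0]-x,p[1]-y)>2: manip.movel([x,y,290],v=80)
    manip.movel([x,y,270],v=60)
    f0=manip.observe()["wrist_force"][2]
    z=270;log=[]
    while z>252:
        z-=1 if z>260 else .5
        manip.movel([x,y,z],v=15)
        o=manip.observe();f=o["wrist_force"][2]-f0
        log.append((z,round(o["ee_pos"][2],1),round(f,1)))
        if f>stop: break
    manip.wait(.2);o=manip.observe()
    print(i,log,"final",o["ee_pos"][2],(o["wrist_force"]).round(1) if hasattr(o["wrist_force"],"round") else o["wrist_force"])
    manip.movel([x,y,290],v=60)
    print("t",manip.observe()["time_s"])
E
python3 -c "
from press import *
press(1)"
```

```text
1 [(269, np.float64(269.2), np.float64(-0.5)), (268, np.float64(268.0), np.float64(-1.7)), (267, np.float64(266.9), np.float64(-0.7)), (266, np.float64(265.9), np.float64(-0.5)), (265, np.float64(264.9), np.float64(-0.1)), (264, np.float64(264.0), np.float64(0.2)), (263, np.float64(263.1), np.float64(2.4)), (262, np.float64(262.0), np.float64(1.6)), (261, np.float64(260.9), np.float64(1.2)), (260, np.float64(259.9), np.float64(0.9)), (259.5, np.float64(259.5), np.float64(1.7)), (259.0, np.float64(259.0), np.float64(2.4)), (258.5, np.float64(258.5), np.float64(2.4)), (258.0, np.float64(258.4), np.float64(6.7)), (257.5, np.float64(258.3), np.float64(11.9)), (257.0, np.float64(258.3), np.float64(17.1))] final 258.2735616622938 [-6.  -2.3 16.9]
t 10.8
```

Cap 1 met a hard stop at TCP z = 258.3 mm. That puts the tip at 85.3 mm, which is fully home. I carry on with the other caps.

```bash
python3 -c "
from press import *
import cv2
press(2); 
cv2.imwrite('pics/side2.png',cv2.resize(manip.get_image('side')['frame'][180:400,120:460,::-1],None,fx=2.2,fy=2.2))" | sed 's/np.float64//g'
```

```text
2 [(269, (269.2), (-0.5)), (268, (268.0), (-0.2)), (267, (266.9), (0.6)), (266, (265.9), (0.2)), (265, (264.9), (-0.1)), (264, (264.0), (-0.3)), (263, (263.0), (1.7)), (262, (262.0), (2.2)), (261, (260.9), (3.3)), (260, (259.9), (1.3)), (259.5, (259.5), (1.9)), (259.0, (259.0), (2.9)), (258.5, (258.5), (4.6)), (258.0, (258.4), (7.3)), (257.5, (258.3), (12.2)), (257.0, (258.3), (16.7))] final 258.2610685325147 [-6.2 -1.6 17.6]
t 16.8083
```

View pics/side2.png

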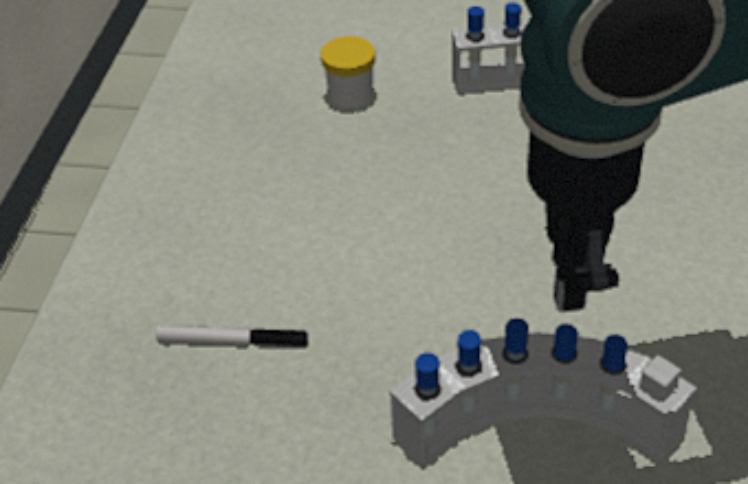

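Caps 1 and 2 (crop (615,352), (565,343)) sit visibly lower than before. The rack has not shifted.

```bash
python3 -c "
from press import *
import cv2
for i in (3,4,5): press(i)
x,y=C[5][:2]
manip.movel([x,y,360],v=120)
manip.goto([430,-150,420],q)
o=manip.observe();print(o['time_s'],o['wrist_force'])
import pickle
D={}
for n in ('top','side'):
    D[n]=manip.get_image(n)
    cv2.imwrite(f'pics/{n}3.png',cv2.resize(D[n]['frame'][180:400,120:460,::-1],None,fx=2.2,fy=2.2))
pickle.dump(D,open('d1.pkl','wb'))
" | sed 's/np.float64//g'; sed 's/d0.pkl/d1.pkl/;/np.save/d' fit.py | python3 - | head -14
```

```text
3 [(269, (269.2), (0.0)), (268, (268.0), (0.0)), (267, (266.9), (-0.5)), (266, (266.0), (0.4)), (265, (265.0), (1.8)), (264, (264.0), (2.8)), (263, (262.9), (1.0)), (262, (261.8), (1.5)), (261, (260.9), (1.5)), (260, (259.9), (1.7)), (259.5, (259.5), (1.3)), (259.0, (259.0), (2.8)), (258.5, (258.5), (1.7)), (258.0, (258.4), (7.1)), (257.5, (258.3), (11.3)), (257.0, (258.3), (15.7))] final 258.2706095962578 [-6.8 -2.5 16.6]
t 22.8667
4 [(269, (269.2), (0.1)), (268, (268.0), (-0.4)), (267, (266.9), (-0.7)), (266, (266.0), (-0.2)), (265, (265.1), (1.3)), (264, (264.0), (3.3)), (263, (262.9), (2.4)), (262, (261.9), (1.1)), (261, (260.9), (0.7)), (260, (259.9), (1.8)), (259.5, (259.5), (3.0)), (259.0, (259.0), (2.2)), (258.5, (258.5), (3.7)), (258.0, (258.4), (7.5)), (257.5, (258.3), (12.0)), (257.0, (258.3), (15.8))] final 258.25511505513765 [-5.3 -1.4 15.7]
t 28.875
5 [(269, (269.2), (-1.1)), (268, (268.0), (-1.3)), (267, (266.9), (-1.2)), (266, (265.9), (-1.4)), (265, (265.1), (0.5)), (264, (264.1), (0.7)), (263, (263.0), (1.0)), (262, (261.9), (1.0)), (261, (260.9), (0.6)), (260, (259
[... 172 characters left out ...]
58.2915334989893 [-4.1 -1.2 14.3]
t 34.8833
37.2 [ 0.8165328   0.00254168 -0.57503882]
top (203, 315) [202.3 315. ] [198 311  10   9  71]
top (207, 296) [206.1 295.8] [202 292  10   9  69]
top (205, 277) [204.4 276.5] [200 273  10   8  67]
top (197, 259) [197.  258.9] [193 255   9   9  68]
top (185, 244) [184.8 244.1] [180 240  10   9  67]
side (399, 338) [399.2 339.1] [395 332  10  16 119]
side (377, 335) [376.9 334.2] [373 327  10  17 115]
side (355, 333) [354.4 334.6] [350 328  10  16 119]
side (333, 338) [332.8 339.8] [328 333  11  16 118]
side (314, 349) [314.  350.3] [309 343  11  16 122]
[493.99546469 332.59142052  -2.18229053] 13.632883604425617
[[-1.6  0.3]
 [-1.6  0.2]
 [-1.7  0.3]
```

View pics/side3.png

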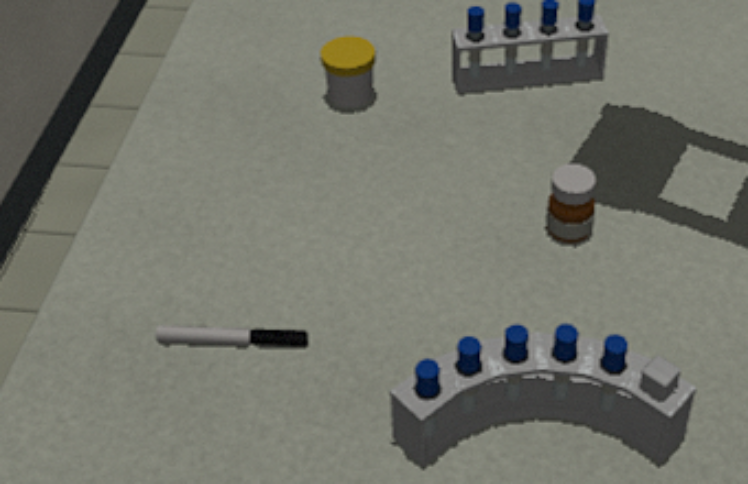

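View pics/top3.png

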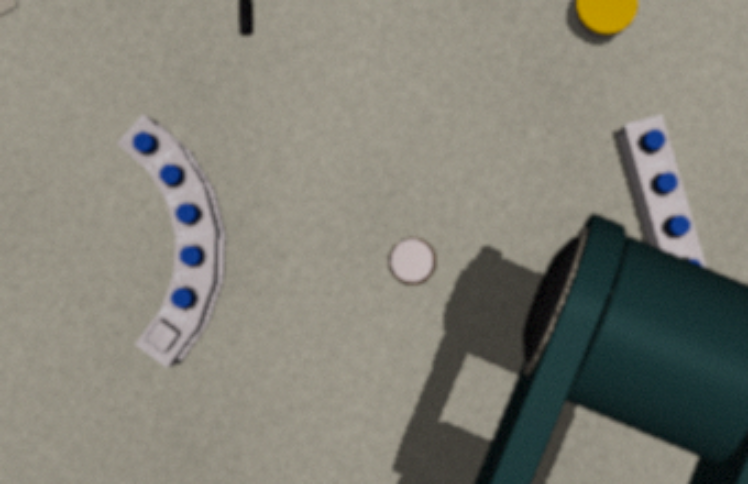

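All five caps now sit low and level. The racks, jar, pen and pot are where they started, and the hand is clear.

```bash
python3 -c "
from plant import manip
manip.job_done(); print(manip.observe()['time_s'])"
```

```text
the job is handed in; nothing more can be done
the job is handed in; nothing more can be done
```

I pressed all five caps of the curved rack fully home with the closed fingertips, in order from the post to the far end, and handed the job in just after 37 s of the 54 s allowed. `job_done()` gives no verdict, so what follows is from my own checks.

- **Caps:** each one met its hard stop with the fingertips about 85.3 mm above the table, against 85 mm for fully home. The vertical pressing force reached about 14–18 N and the sideways force stayed under 8 N, well below the 40 N limit.
- **Scene:** in the last pictures the curved rack had not visibly moved. The straight rack's caps, the jar, pen and pot looked unchanged, and the hand was well clear with almost no force at the wrist.
- **One check that disagreed:** refitting the rack pose after pressing gave larger errors (up to about 1.7 pixels). I put this down to the fit still using the caps' old, higher position. The cap positions in the top picture themselves changed by less than 1 pixel (about 2 mm).

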